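# Stow the L bracket in the kit tray and latch the keeper bar

## Task

Put the loose L-shaped aluminium bracket back in the grey kit tray: lower it, without dropping it, so that it lies flat in its L-shaped compartment, then swing the tray's steel keeper bar across it until the bar snaps home behind the spring ball of its catch. Leave the tools already stowed in the tray, and the mug and loupe on the desk, where they are.

Things in the scene. Friction and masses are not known exactly. Their poses are not given: they have to be found in the camera images.
- bracket: Loose flat aluminium L bracket with four 9 mm holes, 10 mm thick, 150 g. Origin: underside of the long leg, at its middle; z up. The long leg runs along y, 160 mm long (y -80 to +80) and 28 mm wide (x -14 to +14); the short leg, 28 mm wide, leaves it at the +y end (y +52 to +80) and runs to x = +52.
- bracket_grip (a point): Point on the bracket's long leg, mid-thickness, at its y = +12 mm, close to the centre of mass (which is at x +6, y +13): a good place to grip across the 28 mm width; no hole here.
- bracket_heel (a point): Point on the bracket's underside, on the long leg's centre line at y = +66 mm (the corner where the short leg joins).
- bracket_toe (a point): Point on the bracket's underside, on the long leg's centre line at y = -66 mm (the free end).
- kit_tray: Fixed grey plastic tray, 185 x 200 mm, rim 12 mm high, floor 4 mm above the desk. Origin on the desk; x -100 (near edge) to +85 mm (far edge), y -100 to +100. Lanes beyond x = +15 hold tweezers and a screwdriver, a small compartment a connector. Tallest fixed part: the catch housing, 27 mm high, at x -99 to -62, y -48 to -14.
- seat_heel (a point): Point on the L compartment's floor where the bracket's heel belongs (tray x -41.5, y +66, z 4 mm). The compartment is 8 mm deep with 2 to 3 mm play all round: long leg along the tray's y, -83 to +83, at x -58 to -25; short leg at y +50 to +83, reaching to x = +12.5. The bracket lies in it with its axes parallel to the tray's.
- seat_toe (a point): Point on the compartment's floor where the bracket's toe belongs (tray x -41.5, y -66, z 4 mm). A notch for the fingers, down to floor level, leaves both sides of the long leg open at tray y -14 to +38 (x -100 to -58 and -25 to +12).
- keeper (a joint): Angle of the keeper bar (rad) about its upright pivot: 0 shut, bar along the tray's -x, nose in the catch; grows as it swings clockwise from above; 1.57 lies along the far rim, pointing to the tray's +y; stop at 1.65. It stays where left. Closing, its nose meets the spring ball at about 0.12; about 3 N at the knob pushes it past and it snaps to 0.
- keeper_pivot (a point): Pivot axis of the keeper bar, at the top face of the bar, 22 mm above the desk (tray x +70, y -35). The bar is 14 mm wide, 5 mm thick, its underside 17 mm above the desk, and reaches 141 mm from the pivot.
- keeper_knob (a point): Centre of the top of the upright black knob on the bar, 48 mm above the desk, 100 mm from the pivot; the knob is 15 mm across and 26 mm tall above the bar.
- tweezers: Steel tweezers, 121 mm long, lying stowed in their lane of the tray; leave alone.
- driver: Small screwdriver, 126 mm long, lying stowed in its lane of the tray by the far rim; leave alone.
- joiner: Small round connector, 37 mm long, lying in the tray's small square compartment; leave alone.
- mug: Mug, 96 mm high, standing on the desk to the left; leave alone. Origin at the bottom.
- loupe: Black eyepiece loupe, 35 mm across and 34 mm high, standing on the desk beyond the bracket; leave alone. Origin at the bottom.

How it is judged:
By the outcome, as a careful person would: the job done as asked, in the order asked, and still so for the second after the job is handed in, with the robot touching nothing.
It also fails if it takes over 51 s, if anything falls off the work surface, if the arm or the gripper's body presses on something with over 40 N, if the wrist force passes 120 N, or if a joint passes its speed limit or range.

## Robot

A 6-joint arm with a two-finger parallel gripper is mounted at the origin on a cart in front of the work surface, level with it; the furniture and walls round the work are solid. World frame = base frame: x ahead of the robot, y to its left, z up, the work surface at z = 0. Lengths are in m, angles in rad, forces in N, time in s.
With the tool pointing down it reaches from about 0.25 to 0.725 m from the base axis. Payload 4 kg.
Tool frame: the origin (TCP) lies at the very end of the fingers, on their centre line; the grasp point (between the pads) lies bot.grasp_offset behind it (bot.grasp_offset is the distance from the TCP to the grasp point, in m); z points along the fingers, y is the direction in which the jaws open and shut (so a half turn about z gives the same grasp; the last joint's range is limited). The gripper opens to 85 mm and grips with 20 to 120 N. Pads are 22 mm wide; open, the fingers measure 114 mm over their backs; the gripper's body (76 mm by 85 mm) begins 54 mm behind the grasp point. The pads swing forward as they close: fully open they stand 13 mm farther back than shut.
Start: joints at [-1.339, 0.241, 0.005, 1.335, 0, 1.571], TCP at [0.115, -0.487, 0.231] pointing down, gripper open.
Joint ranges: [-2.72, 2.72], [-1.05, 1.87], [-1.09, 1.28], [-1.99, 2.15], [-1.42, 1.44], [-3.14, 3.14]. Speed limits (rad/s): [2.79, 2.79, 3.14, 3.14, 3.14, 3.14].

## Interface

Orientations are given as a unit quaternion [x, y, z, w].
In Python, from workcell import bot gives the robot as it stands. The module is installed in compiled form; this text tells all that it offers.
- The arm moves only by the shell command python3 -m jog 'ROWS' [OPENING]. ROWS is JSON, a list that holds one entry, the list of rows, each a list of 6 numbers: the shift along the tool's x, y, z in m, then the turn, a rotation vector about the tool's x, y, z in degrees. In form: [[[dx, dy, dz, wx, wy, wz], ...]]. A call has 1 to 12 rows; each row shifts and turns the pose as measured when the row begins, along the tool's axes as they then stand; what a row does not reach is not made up. A row lasts 1/8 s, in which the tool goes at most 62.5 mm and 10.7 degrees, less where a joint would pass 70% of its speed; a pose out of reach is approached as far as the arm can. A call is refused whole if a number of a shift passes 0.0625 or a number of a turn 10.7, either way. A call with a gripper value outside its range is refused whole. OPENING is the finger opening in m, from 0 to 0.0854, set as the call begins (- or left out, the last holds). The fingers move at their own pace and stop on an object; the grip force is fixed at half the most. Time passes only in rows, so rows that do not move let the fingers close. It gives the time, the measured TCP pose, the force and the opening at its end, in the units of the state.
- bot.get_obs(): the state, without advancing time (a new reading comes with each control period).
- bot.camera(name): name is "side" or "top" or "wrist"; returns a dict with "pixels" (384x512x3 uint8, red, green, blue), "fx", "fy", "cx", "cy" (pixels), "rvec" (rotation vector, rad) and "tvec" (3), from world to camera coordinates, as OpenCV has them. Camera axes: x right, y down, z forward; pixel columns grow to the right and rows downward; lengths in m; the calibration is good to about 2 mm. A picture is of the moment at which its call begins. There is no depth.
- bot.job_done(): hands the job in, once; it reports no verdict.
The state is a dict: "clock": time; "joint_pos": joint angles; "joint_vel": joint speeds; "tau": joint torques, N m; "eef_pos": TCP position; "tool_rot": TCP orientation; "ft_force": force on the tool from outside, world axes, zero at the start; "ft_torque": the same for the moment, N m; "grip_width": finger opening in m.
Only numpy, scipy, OpenCV 4.12 (cv2) and the standard library are available. Lean on these libraries where they do the work, as an engineer would, in place of code of your own. Each camera call takes 0.05 s, during which the arm holds its last target. There are 200 camera calls.

## Working session

There is one attempt and no reset: what is moved stays moved. The work goes in short steps, Python scripts to look and compute and a shell command to move; the robot and the scene stay as the last step left them, time stands still between calls to the robot, and variables do not carry over. Pictures are saved under pics/ and viewed, on a budget of 10 in all, crops included, one or two more only if the job needs it, and the job is handed in when it is done.

```bash
mkdir -p pics; cat > h.py <<'E'
import numpy as np, cv2
from workcell import bot
def snap(name,fn,crop=None,s=1):
    c=bot.camera(name); np.savez(fn+'.npz',**c)
    im=c['pixels'][:,:,::-1]
    if crop: x0,y0,x1,y1=crop; im=im[y0:y1,x0:x1]
    if s!=1: im=cv2.resize(im,None,fx=s,fy=s,interpolation=cv2.INTER_CUBIC)
    cv2.imwrite('pics/'+fn+'.png',im); return c
def load(fn): return np.load(fn+'.npz')
def back(c,u,v,z):
    R=cv2.Rodrigues(np.array(c['rvec']))[0]; t=np.array(c['tvec']).ravel()
    d=R.T@np.array([(u-c['cx'])/c['fx'],(v-c['cy'])/c['fy'],1]); o=-R.T@t
    return o+d*(z-o[2])/d[2]
def proj(c,p):
    R=cv2.Rodrigues(np.array(c['rvec']))[0]; q=R@np.array(p)+np.array(c['tvec']).ravel()
    return [float(c['fx']*q[0]/q[2]+c['cx']),float(c['fy']*q[1]/q[2]+c['cy'])]
E
python3 - <<'E'
from h import *
c=snap('top','top0',s=1.56); s=snap('side','side0',s=1.56)
o=bot.get_obs(); print(o['clock'],o['eef_pos'],o['tool_rot'],o['grip_width'],bot.grasp_offset)
for c in(c,s):
    R=cv2.Rodrigues(np.array(c['rvec']))[0];print(-R.T@np.array(c['tvec']).ravel(),R[2],c['fx'])
E
```

```text
0.1 [ 0.11471904 -0.48606882  0.23050063] [ 9.93293969e-01  1.15612194e-01 -1.17984259e-04 -9.47311675e-04] 0.08567309736928767 0.0187
[0.26656596 0.03996416 1.78943305] [ 0.16419037 -0.00157194 -0.98642742] 476.1243056798029
[ 0.58761699 -0.74897754  0.685773  ] [-0.04554911  0.78702377 -0.61523887] 353.9337276936971
```

View pics/top0.png

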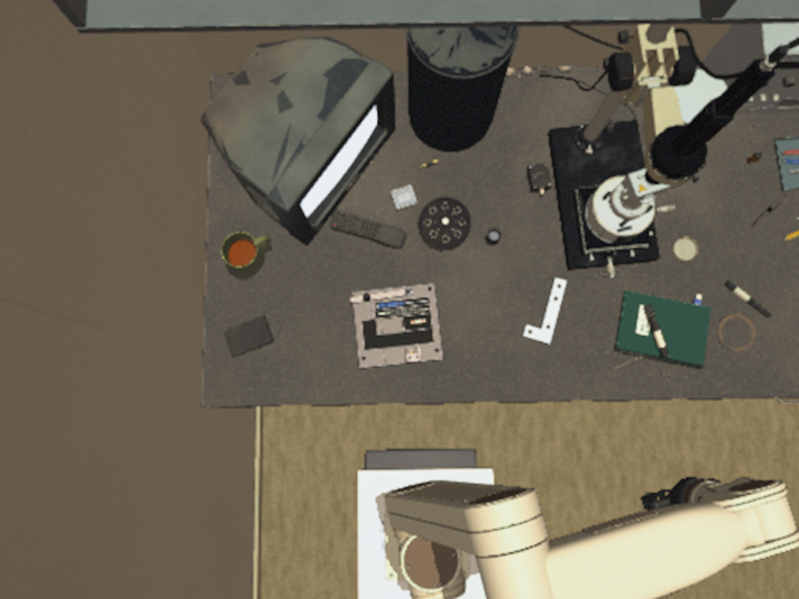

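View pics/side0.png

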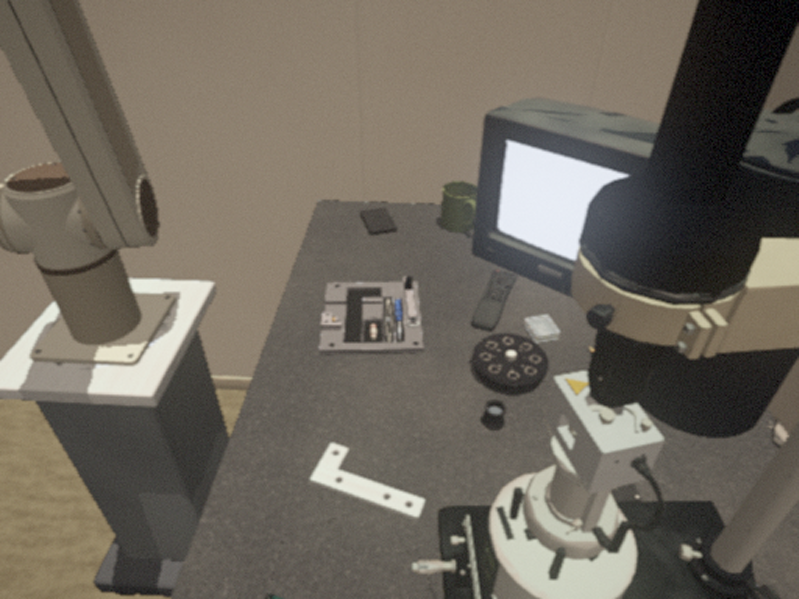

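Top view: the tray is at about (398,327), the bracket at (547,312) with its heel at (540,335), the loupe at (493,236) and the mug at (240,250). The keeper lies open along the far rim. I'll enlarge this view.

```bash
python3 - <<'E'
from h import *
im=load('top0')['pixels'][:,:,::-1]
a=cv2.resize(im[175:245,220:370],None,fx=5.3,fy=5.3,interpolation=cv2.INTER_CUBIC)
cv2.imwrite('pics/c1.png',a)
E
```

```text
(no output)
```

View pics/c1.png

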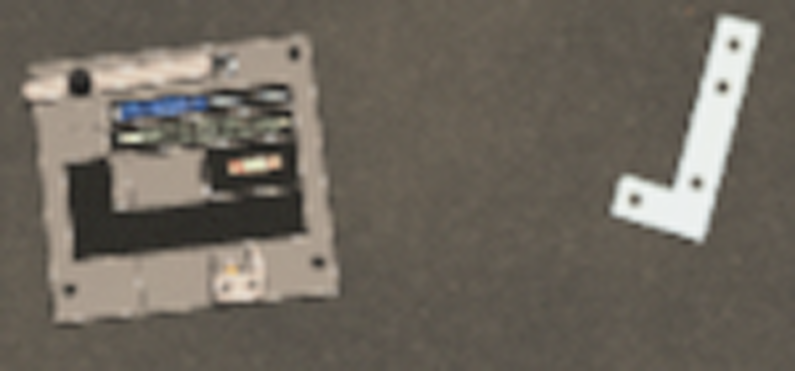

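The 5.3x crop shows these points:
- Tray rim corners: (55,322), (338,295), (308,35).
- Compartment: (75,258), (304,232) and others.
- Bracket corners: (720,14), (762,27), (704,243), (611,213), (622,177), (675,190).

I'll fit both poses.

```bash
cat >> h.py <<'E'
from scipy.optimize import least_squares
def fit(obs,p0):
    "obs: list of (cam,(u,v),(x,y,z) local) -> x,y,yaw"
    def r(p):
        c,s=np.cos(p[2]),np.sin(p[2])
        return np.ravel([np.array(proj(k,(p[0]+c*l[0]-s*l[1],p[1]+s*l[0]+c*l[1],l[2])))-uv for k,uv,l in obs])
    q=least_squares(r,p0); return q.x,q.fun.reshape(-1,2).round(2)
E
python3 - <<'E'
from h import *
c=load('top0')
px=lambda u,v:((u+.5)/5.3-.5+220,(v+.5)/5.3-.5+175)
B=[((720,14),(14,-80)),((762,27),(-14,-80)),((704,243),(-14,80)),((611,213),(52,80)),((622,177),(52,52)),((675,190),(14,52))]
# mirror check: print both
for nm,b in(('B',B),):
    q,r=fit([(c,px(*u),(l[0]/1e3,l[1]/1e3,.010)) for u,l in b],[.27,-.3,1.4]);print(nm,q,np.degrees(q[2]),r.tolist())
T=[((55,322),(-100,100,12)),((338,295),(-100,-100,12)),((308,35),(85,-100,12)),((75,258),(-58,83,4)),((304,232),(-58,-83,4)),((68,164),(12.5,83,12))]
q,r=fit([(c,px(*u),tuple(np.array(l)/1e3)) for u,l in T],[.27,.05,.1]);print(q,np.degrees(q[2]),r.tolist())
print(back(c,493/1.56,236/1.56,.034))
E
```

```text
B [ 0.5161478  -0.31677221  1.26351049] 72.3938184216945 [[0.35, 0.36], [-0.44, -0.02], [-0.25, -0.52], [0.28, 0.13], [0.15, -0.18], [-0.09, 0.24]]
[0.49456061 0.0610262  0.08716517] 4.994196150487058 [[0.04, -0.08], [0.03, -0.6], [0.2, -0.09], [-0.14, 0.51], [0.59, 0.81], [-0.73, -0.56]]
[ 0.69614285 -0.17729399  0.034     ]
```

```bash
cat >> h.py <<'E'
from scipy.spatial.transform import Rotation as Ro, Slerp
def down(deg): a=np.radians(deg)/2; return Ro.from_quat([np.cos(a),np.sin(a),0,0])
def plan(pos,deg,n):
    o=bot.get_obs(); p0=np.array(o['eef_pos']); R0=Ro.from_quat(o['tool_rot']); R1=down(deg)
    d=(R0.inv()*R1).as_rotvec()/n; st=(np.array(pos)-p0)/n
    for i in range(n):
        R=R0*Ro.from_rotvec(d*i)
        print('[%s]'%','.join('%.4g'%v for v in list(R.inv().apply(st).round(4))+list(np.degrees(d).round(2))),end=',\n' if i<n-1 else '\n')
def st():
    o=bot.get_obs(); x=Ro.from_quat(o['tool_rot']).as_matrix()
    print('t',round(o['clock'],2),'p',np.round(o['eef_pos'],4),'yawx',round(float(np.degrees(np.arctan2(x[1,0],x[0,0]))),2),'tilt',x[:2,2].round(4),'F',np.round(o['ft_force'],1),'w',round(o['grip_width'],4),'q',np.round(o['joint_pos'],2))
E
python3 -c "
from h import *
plan([.505,-.313,.18],162.4,15)"
```

```text
[0.028,-0.0052,0.0034,-0,-0.01,-9.94],
[0.0285,-0.0003,0.0034,-0,-0.01,-9.94],
[0.0281,0.0046,0.0034,-0,-0.01,-9.94],
[0.0269,0.0094,0.0034,-0,-0.01,-9.94],
[0.0249,0.0139,0.0034,-0,-0.01,-9.94],
[0.0221,0.0179,0.0034,-0,-0.01,-9.94],
[0.0187,0.0215,0.0034,-0,-0.01,-9.94],
[0.0147,0.0244,0.0034,-0,-0.01,-9.94],
[0.0102,0.0266,0.0034,-0,-0.01,-9.94],
[0.0055,0.0279,0.0034,-0,-0.01,-9.94],
[0.0006,0.0285,0.0034,-0,-0.01,-9.94],
[-0.0043,0.0281,0.0034,-0,-0.01,-9.94],
[-0.0091,0.027,0.0034,-0,-0.01,-9.94],
[-0.0136,0.025,0.0034,-0,-0.01,-9.94],
[-0.0177,0.0223,0.0034,-0,-0.01,-9.94]
```

```bash
python3 -m jog '[[[0.028,-0.005,0.003,0,0,-9.9],[0.028,0,0.003,0,0,-9.9],[0.028,0.005,0.003,0,0,-9.9],[0.027,0.009,0.003,0,0,-9.9],[0.025,0.014,0.003,0,0,-9.9],[0.022,0.018,0.003,0,0,-9.9],[0.019,0.021,0.003,0,0,-9.9],[0.015,0.024,0.003,0,0,-9.9],[0.01,0.027,0.003,0,0,-9.9],[0.005,0.028,0.003,0,0,-9.9],[0,0.028,0.003,0,0,-9.9],[-0.004,0.028,0.003,0,0,-9.9]]]' 0.0854; python3 -c "
from h import *
st();plan([.505,-.313,.18],162.4,6)"
```

```text
clock: 1.6
eef_pos: [0.4282, -0.3341, 0.1871]
tool_rot: [0.377, 0.926, 0.004, -0.006]
ft_force: [0.6, -0.4, -0.7]
grip_width: 0.0855
t 1.6 p [ 0.4282 -0.3341  0.1871] yawx 135.76 tilt [-0.0082  0.0118] F [ 0.6 -0.4 -0.7] w 0.0855 q [-0.66  0.36  0.05  1.28  0.    0.11]
[-0.0067,0.0114,0.0011,0.06,-0.13,-4.44],
[-0.0076,0.0109,0.0011,0.06,-0.13,-4.44],
[-0.0084,0.0103,0.0011,0.06,-0.13,-4.44],
[-0.0092,0.0096,0.0011,0.06,-0.13,-4.44],
[-0.0099,0.0089,0.0012,0.06,-0.13,-4.44],
[-0.0105,0.0081,0.0012,0.06,-0.13,-4.44]
```

```bash
python3 -m jog '[[[-0.007,0.011,0.001,0,-0.1,-4.4],[-0.008,0.011,0.001,0,-0.1,-4.4],[-0.008,0.01,0.001,0,-0.1,-4.4],[-0.009,0.01,0.001,0,-0.1,-4.4],[-0.01,0.009,0.001,0,-0.1,-4.4],[-0.01,0.008,0.001,0,-0.1,-4.4],[0,0,0,0,0,0]]]'; python3 -c "
from h import *
st();snap('wrist','w1',s=1.56)"
```

```text
clock: 2.48
eef_pos: [0.5061, -0.3083, 0.1751]
tool_rot: [0.145, 0.989, 0.005, -0.005]
ft_force: [-0.5, -0.4, -0.6]
grip_width: 0.0854
t 2.48 p [ 0.5061 -0.3083  0.1751] yawx 163.29 tilt [-0.0079  0.0122] F [-0.5 -0.4 -0.6] w 0.0854 q [-0.55  0.46  0.18  1.3   0.01 -0.26]
```

View pics/w1.png

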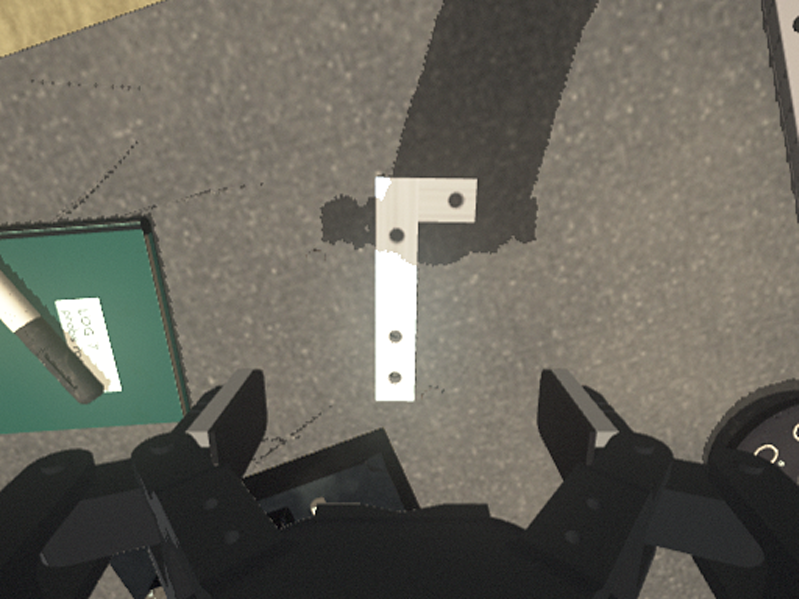

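Wrist view: bracket corners in display pixels are (376,178), (476,179), (476,221), (418,222), (414,401), (376,401). It lies centred slightly left between the fingers.

```bash
python3 - <<'E'
from h import *
c=load('w1')
px=lambda u,v:((u+.5)/1.5605-.5,(v+.5)/1.5605-.5)
B=[((376,178),(-14,80)),((476,179),(52,80)),((476,221),(52,52)),((418,222),(14,52)),((414,401),(14,-80)),((376,401),(-14,-80))]
q,r=fit([(c,px(*u),(l[0]/1e3,l[1]/1e3,.010)) for u,l in B],[.516,-.317,1.26]);print(q,np.degrees(q[2]),r.tolist())
g=q[:2]+.012*np.array([-np.sin(q[2]),np.cos(q[2])]);print(g)
plan([*g,.08],np.degrees(q[2])+90,5)
E
```

```text
[ 0.52172264 -0.31575352  1.26817924] 72.66131834732677 [[-0.08, -0.04], [0.56, 0.08], [-0.9, 0.81], [-0.06, -0.21], [0.15, -0.33], [0.37, -0.47]]
[ 0.51026792 -0.31217728]
[-0.0013,-0.0006,0.019,0.11,-0.13,0.12],
[-0.0013,-0.0006,0.019,0.11,-0.13,0.12],
[-0.0012,-0.0005,0.019,0.11,-0.13,0.12],
[-0.0012,-0.0005,0.019,0.11,-0.13,0.12],
[-0.0012,-0.0005,0.019,0.11,-0.13,0.12]
```

```bash
python3 -m jog '[[[-0.0013,-0.0006,0.019,0.1,-0.1,0.1],[-0.0013,-0.0006,0.019,0.1,-0.1,0.1],[-0.0013,-0.0006,0.019,0.1,-0.1,0.1],[-0.0013,-0.0006,0.019,0.1,-0.1,0.1],[-0.0013,-0.0006,0.019,0.1,-0.1,0.1],[0,0,0,0,0,0]]]' 0.055; python3 -c "
from h import *
st();plan([.5103,-.3122,.002],162.6,5)
c=snap('wrist','w2',s=1.56)"
```

```text
clock: 3.28
eef_pos: [0.5061, -0.314, 0.0776]
tool_rot: [0.156, 0.988, 0.0, -0.003]
ft_force: [0.7, 0.1, 0.6]
grip_width: 0.055
t 3.27 p [ 0.5061 -0.314   0.0776] yawx 162.1 tilt [-0.0053  0.0012] F [0.7 0.1 0.6] w 0.055 q [-0.55  0.53  0.03  1.07 -0.   -0.24]
[-0.0008,0.0006,0.0151,-0,-0.06,-0.1],
[-0.0007,0.0006,0.0151,-0,-0.06,-0.1],
[-0.0007,0.0006,0.0151,-0,-0.06,-0.1],
[-0.0007,0.0006,0.0151,-0,-0.06,-0.1],
[-0.0007,0.0006,0.0151,-0,-0.06,-0.1]
```

View pics/w2.png

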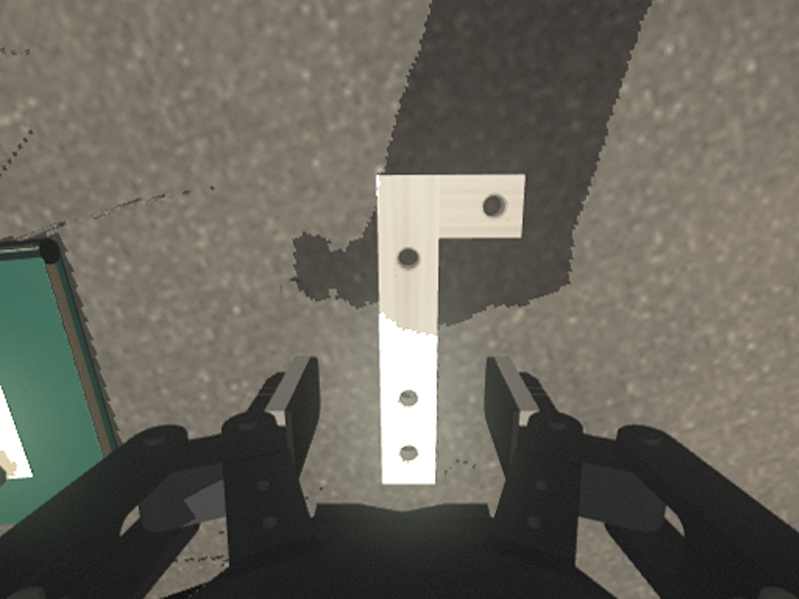

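The bracket is centred between the fingers, with corners (377,174), (525,174), (523,238), (440,238), (435,484), (381,484). I'll refit, then descend.

```bash
python3 - <<'E'
from h import *
c=load('w2')
px=lambda u,v:((u+.5)/1.5605-.5,(v+.5)/1.5605-.5)
B=[((377,174),(-14,80)),((525,174),(52,80)),((523,238),(52,52)),((440,238),(14,52)),((435,484),(14,-80)),((381,484),(-14,-80))]
q,r=fit([(c,px(*u),(l[0]/1e3,l[1]/1e3,.010)) for u,l in B],[.516,-.317,1.26]);print(q,np.degrees(q[2]),r.tolist())
g=q[:2]+.012*np.array([-np.sin(q[2]),np.cos(q[2])]);print(g)
plan([*g,.002],np.degrees(q[2])+90,5)
E
```

```text
[ 0.52131608 -0.31589143  1.2606174 ] 72.22805663474925 [[0.36, 0.7], [0.63, 0.55], [-0.84, -0.19], [-0.48, -0.11], [-0.45, -0.77], [0.79, -0.72]]
[ 0.50988873 -0.31222868]
[-0.0005,0.0006,0.0153,-0.01,-0.04,-0.02],
[-0.0005,0.0006,0.0153,-0.01,-0.04,-0.02],
[-0.0005,0.0006,0.0153,-0.01,-0.04,-0.02],
[-0.0005,0.0006,0.0153,-0.01,-0.04,-0.02],
[-0.0004,0.0006,0.0153,-0.01,-0.04,-0.02]
```

```bash
python3 -m jog '[[[-0.0005,0.0006,0.015,0,0,0],[-0.0005,0.0006,0.015,0,0,0],[-0.0005,0.0006,0.015,0,0,0],[-0.0005,0.0006,0.015,0,0,0],[0,0,0,0,0,0]]]' 0.05; python3 -c "
from h import *
st();plan([.51,-.3122,.002],162.2,3)"
```

```text
clock: 3.95
eef_pos: [0.5099, -0.3133, 0.016]
tool_rot: [0.156, 0.988, -0.001, -0.001]
ft_force: [0.4, 0.2, -0.7]
grip_width: 0.05
t 3.95 p [ 0.5099 -0.3133  0.016 ] yawx 162.05 tilt [-0.0019 -0.0009] F [ 0.4  0.2 -0.7] w 0.05 q [-0.55  0.6  -0.03  0.94 -0.   -0.24]
[0.0001,0.0004,0.0047,-0.03,-0.03,-0.05],
[0.0001,0.0004,0.0047,-0.03,-0.03,-0.05],
[0.0001,0.0004,0.0047,-0.03,-0.03,-0.05]
```

```bash
python3 -m jog '[[[0,0.0004,0.005,0,0,0],[0,0.0004,0.005,0,0,0],[0,0,0.004,0,0,0],[0,0,0,0,0,0]]]'; python3 -c "
from h import *
st()"; python3 -m jog '[[[0,0,0,0,0,0],[0,0,0,0,0,0],[0,0,0,0,0,0],[0,0,0,0,0,0],[0,0,0,0,0,0]]]' 0.015;python3 -c "
from h import *
st()"
```

```text
clock: 4.45
eef_pos: [0.511, -0.3129, 0.0019]
tool_rot: [0.156, 0.988, -0.001, -0.0]
ft_force: [0.2, -0.7, 1.1]
grip_width: 0.0501
t 4.45 p [ 0.511  -0.3129  0.0019] yawx 162.06 tilt [-0.0004 -0.0019] F [ 0.2 -0.7  1.1] w 0.0501 q [-0.55  0.62 -0.05  0.9  -0.   -0.24]
clock: 5.08
eef_pos: [0.5114, -0.3132, 0.0025]
tool_rot: [0.156, 0.988, -0.001, 0.001]
ft_force: [-0.6, 0.2, -0.0]
grip_width: 0.026
t 5.08 p [ 0.5114 -0.3132  0.0025] yawx 162.05 tilt [ 0.0006 -0.0025] F [-0.6  0.2 -0. ] w 0.026 q [-0.55  0.62 -0.05  0.9  -0.   -0.24]
```

```bash
python3 -m jog '[[[0,0,-0.01,0,0,0],[0,0,-0.02,0,0,0],[0,0,-0.03,0,0,0],[0,0,-0.03,0,0,0],[0,0,-0.03,0,0,0],[0,0,-0.02,0,0,0]]]'; python3 -c "
from h import *
st();plan([.454,.069,.15],95,12)"
```

```text
clock: 5.82
eef_pos: [0.5093, -0.3117, 0.1465]
tool_rot: [0.156, 0.988, -0.0, -0.002]
ft_force: [0.8, -0.2, -1.3]
grip_width: 0.0257
t 5.83 p [ 0.5093 -0.3117  0.1465] yawx 162.05 tilt [-0.0045  0.0004] F [ 0.8 -0.2 -1.3] w 0.0257 q [-0.55  0.48  0.13  1.23 -0.   -0.23]
[0.0142,0.0288,-0.0003,-0.02,-0.02,5.59],
[0.0169,0.0272,-0.0003,-0.02,-0.02,5.59],
[0.0195,0.0255,-0.0003,-0.02,-0.02,5.59],
[0.0219,0.0235,-0.0003,-0.02,-0.02,5.59],
[0.024,0.0212,-0.0003,-0.02,-0.02,5.59],
[0.026,0.0188,-0.0003,-0.02,-0.02,5.59],
[0.0277,0.0162,-0.0003,-0.02,-0.02,5.59],
[0.0291,0.0134,-0.0003,-0.02,-0.02,5.59],
[0.0303,0.0105,-0.0003,-0.02,-0.02,5.59],
[0.0312,0.0075,-0.0003,-0.02,-0.02,5.59],
[0.0318,0.0044,-0.0003,-0.02,-0.02,5.59],
[0.032,0.0013,-0.0003,-0.02,-0.02,5.59]
```

```bash
python3 -m jog '[[[0.014,0.029,0,0,0,5.6],[0.017,0.027,0,0,0,5.6],[0.019,0.025,0,0,0,5.6],[0.022,0.023,0,0,0,5.6],[0.024,0.021,0,0,0,5.6],[0.026,0.019,0,0,0,5.6],[0.028,0.016,0,0,0,5.6],[0.029,0.013,0,0,0,5.6],[0.03,0.01,0,0,0,5.6],[0.031,0.007,0,0,0,5.6],[0.032,0.004,0,0,0,5.6],[0.032,0.001,0,0,0,5.6]]]'; python3 -m jog '[[[0,0,0,0,0,0],[0,0,0,0,0,0]]]'; python3 -c "
from h import *
st();plan([.454,.069,.15],95,4);snap('wrist','w3',s=1.56)"
```

```text
clock: 7.32
eef_pos: [0.46, 0.0764, 0.1559]
tool_rot: [0.693, 0.721, 0.002, 0.005]
ft_force: [0.9, 0.0, -2.1]
grip_width: 0.026
clock: 7.58
eef_pos: [0.4596, 0.0779, 0.1569]
tool_rot: [0.691, 0.723, 0.002, 0.005]
ft_force: [0.5, 0.7, -1.6]
grip_width: 0.0259
t 7.58 p [0.4596 0.0779 0.1569] yawx 92.54 tilt [ 0.011  -0.0042] F [ 0.5  0.7 -1.6] w 0.0259 q [ 0.17  0.21 -0.23  1.12 -0.01  1.7 ]
[-0.0021,-0.0015,0.0017,0.15,0.07,-0.61],
[-0.0021,-0.0015,0.0017,0.15,0.07,-0.61],
[-0.0021,-0.0015,0.0017,0.15,0.07,-0.61],
[-0.0021,-0.0016,0.0017,0.15,0.07,-0.61]
```

View pics/w3.png

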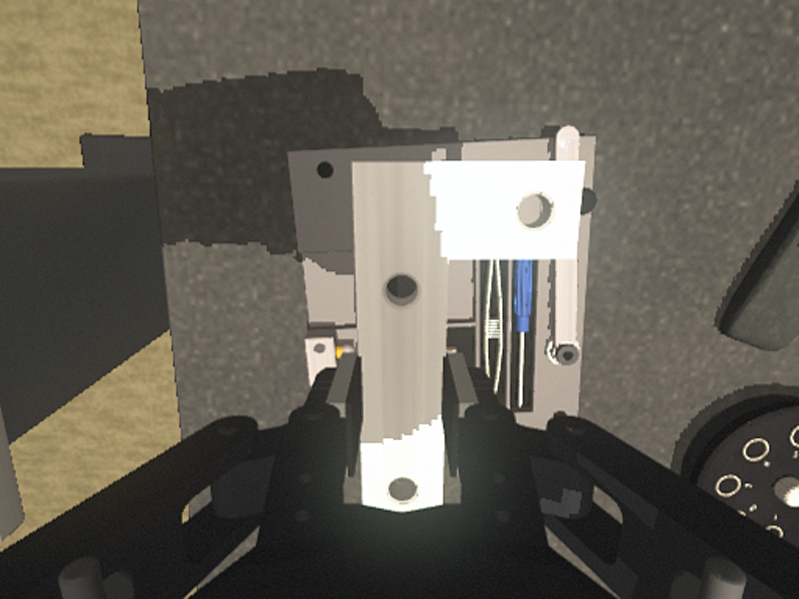

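The wrist view shows the bracket held square. Its heel corner is at (352,162) and its tip at (585,162) to (582,259). Tray references are the rim corners (289,152) and (595,135), the keeper pivot (567,354) and the catch corner (305,338). I'll fit both.

```bash
python3 - <<'E'
from h import *
c=load('w3')
px=lambda u,v:((u+.5)/1.5605-.5,(v+.5)/1.5605-.5)
zt=bot.get_obs()['eef_pos'][2]-.0025+.010
B=[((352,162),(-14,80)),((585,162),(52,80)),((582,259),(52,52)),((447,258),(14,52))]
q,r=fit([(c,px(*u),(l[0]/1e3,l[1]/1e3,zt)) for u,l in B],[.45,.07,0.]);print('B',q,np.degrees(q[2]),r.tolist())
T=[((289,152),(-100,100,12)),((595,135),(85,100,12)),((567,354),(70,-35,22)),((305,338),(-99,-14,27))]
t,r=fit([(c,px(*u),tuple(np.array(l)/1e3)) for u,l in T],[.49,.06,.087]);print('T',t,np.degrees(t[2]),r.tolist())
E
```

```text
B [0.46147692 0.0674286  0.05085669] 2.913873764744635 [[0.85, 0.26], [0.72, -0.65], [-3.63, -0.56], [1.96, 0.72]]
T [0.49916969 0.06116263 0.09486986] 5.435642569247891 [[-1.15, -0.26], [1.42, 0.28], [-0.13, -0.51], [-0.16, 0.73]]
```

```bash
python3 -c "
from h import *
plan([.457,.0677,.06],95.3,6)"
```

```text
[-0.0016,-0.0007,0.0161,0.1,0.04,-0.47],
[-0.0016,-0.0007,0.0161,0.1,0.04,-0.47],
[-0.0016,-0.0007,0.0161,0.1,0.04,-0.47],
[-0.0016,-0.0006,0.0161,0.1,0.04,-0.47],
[-0.0016,-0.0006,0.0161,0.1,0.04,-0.47],
[-0.0016,-0.0006,0.0161,0.1,0.04,-0.47]
```

```bash
python3 -m jog '[[[-0.0016,-0.0007,0.016,0.1,0,-0.5],[-0.0016,-0.0007,0.016,0.1,0,-0.5],[-0.0016,-0.0007,0.016,0.1,0,-0.5],[-0.0016,-0.0006,0.016,0.1,0,-0.5],[-0.0016,-0.0006,0.016,0.1,0,-0.5],[-0.0016,-0.0006,0.016,0.1,0,-0.5],[0,0,0,0,0,0],[0,0,0,0,0,0]]]'; python3 -c "
from h import *
st();plan([.457,.0677,.06],95.3,3)"
```

```text
clock: 8.62
eef_pos: [0.4596, 0.0596, 0.0603]
tool_rot: [0.676, 0.737, -0.001, 0.003]
ft_force: [0.5, 0.1, -1.5]
grip_width: 0.0262
t 8.62 p [0.4596 0.0596 0.0603] yawx 95.0 tilt [ 0.0039 -0.0058] F [ 0.5  0.1 -1.5] w 0.0262 q [ 0.13  0.32 -0.37  0.88 -0.01  1.62]
[0.0028,-0.0006,0.0001,0.06,0.12,-0.1],
[0.0028,-0.0006,0.0001,0.06,0.12,-0.1],
[0.0028,-0.0006,0.0001,0.06,0.12,-0.1]
```

```bash
python3 -m jog '[[[0.004,-0.001,0,0.2,0.3,-0.3],[0.004,-0.001,0,0,0,0],[0,0,0,0,0,0]]]'; python3 -c "
from h import *
st();plan([.457,.0677,.06],95.3,2);snap('wrist','w4',s=1.56)"
```

```text
clock: 9.0
eef_pos: [0.458, 0.0679, 0.062]
tool_rot: [0.674, 0.739, 0.001, 0.001]
ft_force: [-0.0, 0.5, -1.3]
grip_width: 0.0258
t 9.0 p [0.458  0.0679 0.062 ] yawx 95.3 tilt [0.0028 0.0001] F [-0.   0.5 -1.3] w 0.0258 q [ 0.15  0.32 -0.37  0.88 -0.    1.63]
[-0.0001,-0.0005,0.001,0.08,0.01,0],
[-0.0001,-0.0005,0.001,0.08,0.01,0]
```

View pics/w4.png

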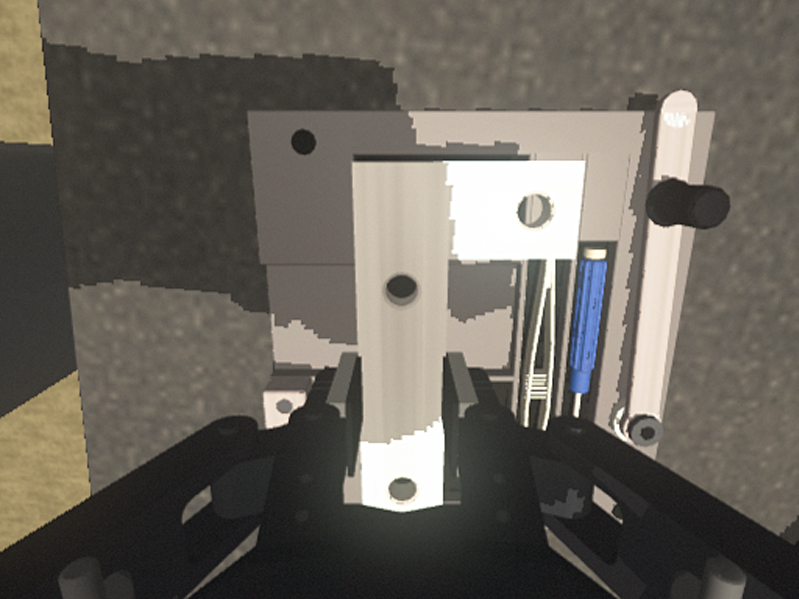

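The compartment's far edge shows at v≈155 with its left corner at (353,155). The bracket sits just inside it, with corners (352,161), (585,160), (581,259). Tray references are (249,111), (714,112), the pivot (647,431), the notch (259,264) and the catch (263,390).

```bash
python3 - <<'E'
from h import *
c=load('w4'); o=bot.get_obs()
px=lambda u,v:((u+.5)/1.5605-.5,(v+.5)/1.5605-.5)
T=[((249,111),(-100,100,12)),((714,112),(85,100,12)),((647,431),(70,-35,22)),((259,264),(-100,38,12)),((263,390),(-99,-14,27)),((353,155),(-58,83,12))]
t,r=fit([(c,px(*u),tuple(np.array(l)/1e3)) for u,l in T],[.499,.061,.09]);print('T',t,np.degrees(t[2]),r.tolist())
B=[((352,161),(-14,80)),((585,160),(52,80)),((581,259),(52,52)),((447,258),(14,52)),((401,287),None),((534,210),None)]
for dz in(.0045,.0075,.0105):
    zt=o['eef_pos'][2]+dz
    q,r=fit([(c,px(*u),(l[0]/1e3,l[1]/1e3,zt)) for u,l in B if l],[.45,.07,0.]);
    R=Ro.from_euler('z',-q[2]).as_matrix()[:2,:2]
    print('B',dz,q,np.degrees(q[2]),abs(r).mean(),'tcp in bracket',R@(np.array(o['eef_pos'][:2])-q[:2]))
    R=Ro.from_euler('z',-t[2]).as_matrix()[:2,:2]
    print('  bracket in tray',R@(q[:2]-t[:2]),np.degrees(q[2]-t[2]))
E
```

```text
T [0.49875603 0.06106523 0.0918972 ] 5.265321700836159 [[-1.43, -0.43], [2.4, -0.55], [-2.49, -1.5], [0.56, 0.96], [-0.68, 1.23], [1.36, 0.54]]
B 0.0045 [0.46089038 0.05759316 0.09957584] 5.705275583970904 1.7125 tcp in bracket [-0.00174517  0.01048719]
  bracket in tray [-3.80244929e-02  1.74338129e-05] 0.43995388313474504
B 0.0075 [0.46027839 0.05774656 0.0992762 ] 5.68810703128422 0.9475 tcp in bracket [-0.00115454  0.01027337]
  bracket in tray [-0.03861982  0.00022634] 0.4227853304480615
B 0.0105 [0.45966724 0.05789725 0.09897668] 5.670946026103933 1.02125 tcp in bracket [-0.00056435  0.01006268]
  bracket in tray [-0.03921457  0.00043248] 0.4056243252677745
```

```bash
python3 -m jog '[[[0,-0.001,0.012,0.1,0,0],[0,-0.001,0.012,0.1,0,0],[0,0,0.012,0,0,0],[0,0,0.006,0,0,0],[0,0,0,0,0,0]]]'; python3 -c "
from h import *
st();plan([.4562,.0677,.019],95.3,2)"
```

```text
clock: 9.68
eef_pos: [0.455, 0.0676, 0.016]
tool_rot: [0.674, 0.739, -0.001, -0.001]
ft_force: [-0.8, -0.3, -1.5]
grip_width: 0.0261
t 9.68 p [0.455  0.0676 0.016 ] yawx 95.32 tilt [-0.003  -0.0008] F [-0.8 -0.3 -1.5] w 0.0261 q [ 0.15  0.38 -0.42  0.77 -0.    1.63]
[-0,0.0006,-0.0015,-0.09,0.02,0.01],
[-0,0.0006,-0.0015,-0.09,0.02,0.01]
```

```bash
python3 -m jog '[[[0,0.001,0,-0.1,0,0],[0,0,0,0,0,0]]]'; python3 -c "
from h import *
st();snap('wrist','w5',(150,50,420,260),2.9)"
```

```text
clock: 9.93
eef_pos: [0.4565, 0.0677, 0.0163]
tool_rot: [0.674, 0.739, -0.0, 0.0]
ft_force: [-1.3, 0.7, -1.0]
grip_width: 0.0261
t 9.93 p [0.4565 0.0677 0.0163] yawx 95.31 tilt [-0.0004 -0.0005] F [-1.3  0.7 -1. ] w 0.0261 q [ 0.15  0.38 -0.42  0.77 -0.    1.63]
```

View pics/w5.png

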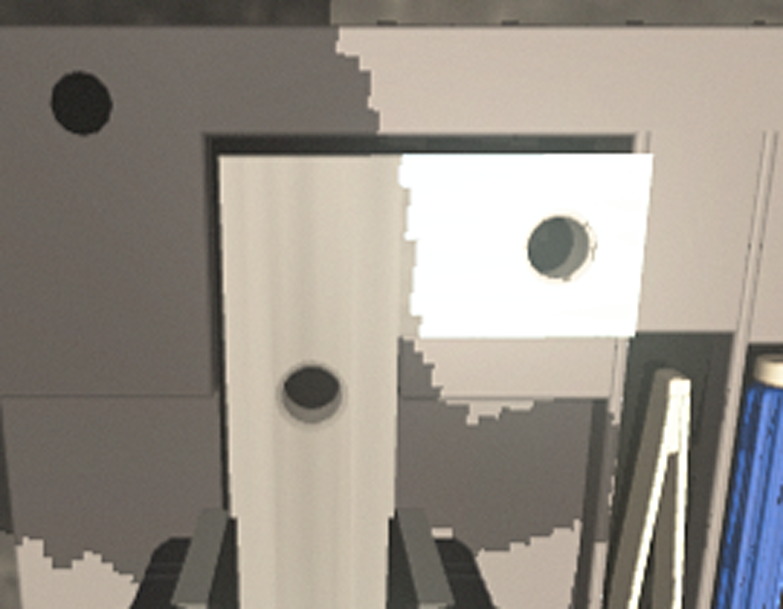

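The compartment edge has its far corners at (205,133) and (635,133) and its notch corner at (213,397). The bracket corners are (218,155), (654,154), (635,337), (400,337). I'll compute the relative offset.

```bash
python3 - <<'E'
from h import *
c=load('w5'); o=bot.get_obs()
px=lambda u,v:((u+.5)/2.9-.5+150,(v+.5)/2.9-.5+50)
T=[((205,133),(-58,83,12)),((635,133),(12.5,83,12)),((213,397),(-58,38,12))]
t,r=fit([(c,px(*u),tuple(np.array(l)/1e3)) for u,l in T],[.499,.061,.09]);print('T',t,np.degrees(t[2]),r.tolist())
B=[((218,155),(-14,80)),((654,154),(52,80)),((635,337),(52,52)),((400,337),(14,52))]
for dz in(.0075,.009):
    zt=o['eef_pos'][2]+dz
    q,r=fit([(c,px(*u),(l[0]/1e3,l[1]/1e3,zt)) for u,l in B if l],[.45,.07,0.]);
    R=Ro.from_euler('z',-t[2]).as_matrix()[:2,:2]
    print('bracket in tray',R@(q[:2]-t[:2]),np.degrees(q[2]-t[2]),r.tolist(),q)
E
```

```text
T [0.49827734 0.06184172 0.09212044] 5.278112573419172 [[0.17, -0.08], [-0.4, 0.1], [0.26, -0.09]]
bracket in tray [-0.0402087  -0.00071169] 0.19855637209267532 [[0.68, 0.26], [-0.27, 0.26], [-0.1, -0.42], [-0.33, -0.24]] [0.4583046  0.05743424 0.09558591]
bracket in tray [-0.04049883 -0.00060623] 0.19009132522530642 [[-0.32, -0.03], [0.44, -0.02], [0.49, -0.0], [-0.61, 0.16]] [0.458006   0.05751256 0.09543816]
```

```bash
python3 -m jog '[[[0.0006,-0.001,0,0,0,0],[0,0,0,0,0,0],[0,0,0.003,0,0,0],[0,0,0.003,0,0,0],[0,0,0,0,0,0]]]'; python3 -c "
from h import *
st();plan([.4555,.0682,.0065],95.3,2)"
```

```text
clock: 10.6
eef_pos: [0.4559, 0.0683, 0.0106]
tool_rot: [0.674, 0.739, 0.0, 0.001]
ft_force: [-0.2, -0.3, -1.7]
grip_width: 0.0258
t 10.6 p [0.4559 0.0683 0.0106] yawx 95.31 tilt [ 0.0012 -0.0004] F [-0.2 -0.3 -1.7] w 0.0258 q [ 0.15  0.39 -0.43  0.75 -0.    1.63]
[-0.0001,-0.0002,0.002,0.03,0.01,0.01],
[-0.0001,-0.0002,0.002,0.03,0.01,0.01]
```

Underside is at about 8 mm, inside the compartment, with no contact force. I'll keep going down.

```bash
python3 -m jog '[[[0,0,0.002,0,0,0],[0,0,0.001,0,0,0],[0,0,0.001,0,0,0],[0,0,0,0,0,0]]]'; python3 -c "
from h import *
st()"
```

```text
clock: 11.1
eef_pos: [0.4559, 0.0683, 0.0065]
tool_rot: [0.674, 0.739, 0.0, 0.001]
ft_force: [-1.4, -0.0, -0.8]
grip_width: 0.0258
t 11.1 p [0.4559 0.0683 0.0065] yawx 95.31 tilt [ 0.0012 -0.0003] F [-1.4 -0.  -0.8] w 0.0258 q [ 0.15  0.4  -0.43  0.74 -0.    1.63]
```

```bash
python3 -m jog '[[[0,0,0.0008,0,0,0],[0,0,0,0,0,0]]]';  python3 -m jog '[[[0,0,0.0008,0,0,0],[0,0,0,0,0,0]]]'
```

```text
clock: 11.35
eef_pos: [0.4561, 0.0684, 0.0066]
tool_rot: [0.674, 0.739, 0.001, 0.001]
ft_force: [0.1, -0.8, -2.5]
grip_width: 0.0258
clock: 11.6
eef_pos: [0.4562, 0.0684, 0.0065]
tool_rot: [0.674, 0.739, 0.001, 0.001]
ft_force: [-0.6, 0.5, -1.7]
grip_width: 0.0259
```

```bash
python3 -m jog '[[[0,0,0.0015,0,0,0],[0,0,0.0015,0,0,0]]]';  python3 -c "
from h import *
st()"
```

```text
clock: 11.85
eef_pos: [0.4563, 0.0684, 0.0064]
tool_rot: [0.674, 0.739, 0.001, 0.001]
ft_force: [-6.5, -1.7, 18.2]
grip_width: 0.0262
t 11.85 p [0.4563 0.0684 0.0064] yawx 95.31 tilt [0.0031 0.    ] F [-6.5 -1.7 18.2] w 0.0262 q [ 0.15  0.4  -0.44  0.73 -0.    1.63]
```

```bash
python3 -m jog '[[[0,0,-0.0005,0,0,0],[0,0,0,0,0,0]]]'; python3 -m jog '[[[0,0,0,0,0,0],[0,0,0,0,0,0],[0,0,0,0,0,0]]]' 0.045; python3 -c "
from h import *
st()"
```

```text
clock: 12.1
eef_pos: [0.4566, 0.0685, 0.007]
tool_rot: [0.674, 0.739, 0.001, 0.001]
ft_force: [-0.6, 0.3, -1.5]
grip_width: 0.0256
clock: 12.48
eef_pos: [0.457, 0.0685, 0.0065]
tool_rot: [0.674, 0.739, 0.001, 0.001]
ft_force: [-0.3, 0.6, -0.6]
grip_width: 0.0446
t 12.47 p [0.457  0.0685 0.0065] yawx 95.31 tilt [0.0042 0.0002] F [-0.3  0.6 -0.6] w 0.0446 q [ 0.15  0.4  -0.43  0.73 -0.    1.63]
```

```bash
python3 -m jog '[[[0,0,-0.01,0,0,0],[0,0,-0.02,0,0,0],[0,0,-0.03,0,0,0],[0,0,-0.03,0,0,0],[0,0,-0.02,0,0,0],[0,0,0,0,0,0]]]'; python3 - <<'E'
from h import *
st(); c=load('w4'); px=lambda u,v:((u+.5)/1.5605-.5,(v+.5)/1.5605-.5)
k=back(c,*px(711,207),.048); print('knob',k)
p=np.array([.5714,.0330]); pw=back(c,*px(647,431),.022);print('pivot cam',pw)
d=k[:2]-p; print(np.hypot(*d),np.degrees(np.arctan2(d[1],d[0])))
snap('wrist','w6',s=1.56)
E
```

```text
clock: 13.22
eef_pos: [0.4569, 0.0685, 0.1226]
tool_rot: [0.674, 0.739, 0.002, 0.002]
ft_force: [0.3, -0.6, 0.1]
grip_width: 0.0447
t 13.22 p [0.4569 0.0685 0.1226] yawx 95.31 tilt [0.006  0.0004] F [ 0.3 -0.6  0.1] w 0.0447 q [ 0.15  0.24 -0.29  1.03 -0.    1.63]
knob [0.55755173 0.1325796  0.048     ]
pivot cam [0.5737134  0.03161965 0.022     ]
0.10053791359625382 97.91719239277198
```

View pics/w6.png

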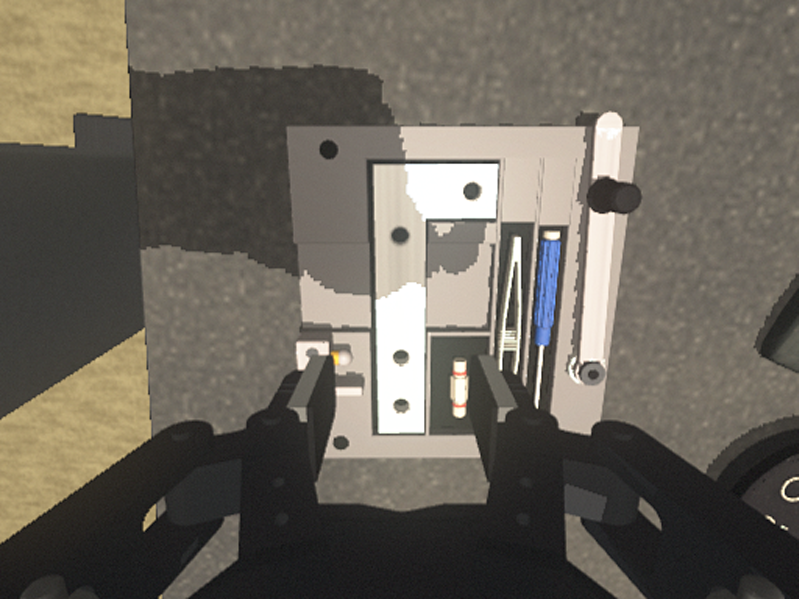

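The bracket lies flat in its compartment, with gaps all round. The knob top is at (624,198), the pivot at (592,373), and the tray corners are at (288,127) and (638,126). Now I'll plan the knob arc.

```bash
python3 - <<'E'
from h import *
c=load('w6'); px=lambda u,v:((u+.5)/1.5605-.5,(v+.5)/1.5605-.5)
T=[((288,127),(-100,100,12)),((638,126),(85,100,12)),((592,373),(70,-35,22)),((604,457),(85,-100,12)),((295,342),(-99,-14,27)),((369,161),(-58,83,12))]
t,r=fit([(c,px(*u),tuple(np.array(l)/1e3)) for u,l in T],[.499,.061,.09]);print('T',t,np.degrees(t[2]),r.tolist())
cs,sn=np.cos(t[2]),np.sin(t[2]); p=t[:2]+[cs*.07+sn*.035,sn*.07-cs*.035]
k=back(c,*px(624,198),.048); d=k[:2]-p; print('pivot',p,'knob',k,np.hypot(*d),'angle',np.degrees(np.arctan2(d[1],d[0])))
plan([k[0],k[1],.1],97.5,5)
E
```

```text
T [0.49979815 0.06108831 0.10110233] 5.792736719629314 [[-1.1, 0.51], [2.12, -0.61], [0.7, -1.15], [-2.95, 0.33], [1.49, 0.86], [-0.65, 0.15]]
pivot [0.57297325 0.03333215] knob [0.55611196 0.13231033 0.048     ] 0.10040409905636762 angle 99.66773817243725
[0.0109,0.0211,0.0044,0.05,0,-0.44],
[0.0107,0.0212,0.0044,0.05,0,-0.44],
[0.0105,0.0212,0.0044,0.05,0,-0.44],
[0.0104,0.0213,0.0044,0.05,0,-0.44],
[0.0102,0.0214,0.0044,0.05,0,-0.44]
```

```bash
python3 -m jog '[[[0.011,0.021,0.004,0,0,-0.4],[0.011,0.021,0.004,0,0,-0.4],[0.01,0.021,0.004,0,0,-0.4],[0.01,0.021,0.004,0,0,-0.4],[0.01,0.021,0.004,0,0,-0.4],[0,0,0,0,0,0],[0,0,0,0,0,0]]]' 0.036; python3 -c "
from h import *
st();plan([.557,.1325,.085],98,2);c=bot.camera('wrist')
u=lambda p:np.round(np.array(proj(c,p))*1.56)
im=c['pixels'][:,:,::-1];cv2.imwrite('pics/w7.png',cv2.resize(im,None,fx=1.56,fy=1.56));np.savez('w7.npz',**c);print(u([.557,.1325,.048]))"
```

```text
clock: 14.15
eef_pos: [0.551, 0.1313, 0.0923]
tool_rot: [0.66, 0.751, -0.005, -0.003]
ft_force: [-0.2, -0.8, 0.5]
grip_width: 0.036
t 14.15 p [0.551  0.1313 0.0923] yawx 97.33 tilt [-0.0115 -0.0037] F [-0.2 -0.8  0.5] w 0.036 q [ 0.23  0.47 -0.03  1.08 -0.    1.68]
[0.0002,0.0031,0.0036,-0.34,0.06,-0.34],
[0.0002,0.0031,0.0036,-0.34,0.06,-0.34]
[415. 329.]
```

View pics/w7.png

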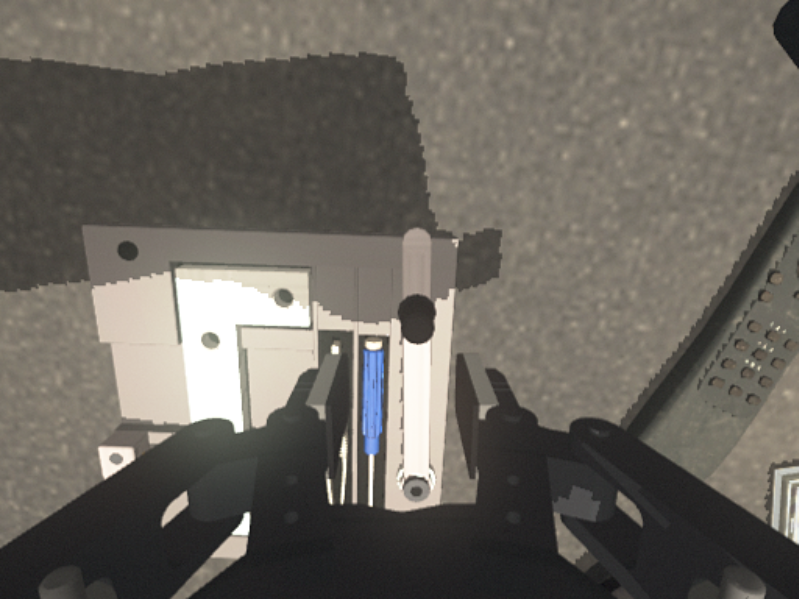

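The knob top is at (417,322), about 2 mm from the prediction, and the fingers straddle the bar.

```bash
python3 - <<'E'
from h import *
c=load('w7'); px=lambda u,v:((u+.5)/1.56-.5,(v+.5)/1.56-.5)
k=back(c,*px(417,322),.048);print(k,back(c,*px(416,489),.022)); plan([k[0],k[1],.03],97.5,4)
E
```

```text
[0.55717954 0.13579069 0.048     ] [0.5716791  0.03099363 0.022     ]
[0.001,0.0019,0.0156,-0.17,0.03,-0.05],
[0.001,0.0018,0.0156,-0.17,0.03,-0.05],
[0.001,0.0018,0.0156,-0.17,0.03,-0.05],
[0.0009,0.0017,0.0156,-0.17,0.03,-0.05]
```

```bash
python3 -m jog '[[[0.001,0.002,0.008,-0.2,0,0],[0.001,0.002,0.008,-0.2,0,0],[0.0005,0.002,0.01,-0.2,0,0],[0,0.001,0.012,-0.1,0,0],[0,0,0.012,0,0,0],[0,0,0.012,0,0,0],[0,0,0,0,0,0]]]'; python3 -c "
from h import *
st()"
```

```text
clock: 15.08
eef_pos: [0.5556, 0.1333, 0.0252]
tool_rot: [0.661, 0.75, -0.001, 0.001]
ft_force: [-0.0, -0.4, -0.3]
grip_width: 0.0362
t 15.07 p [0.5556 0.1333 0.0252] yawx 97.25 tilt [-0.0009 -0.0026] F [-0.  -0.4 -0.3] w 0.0362 q [ 0.24  0.55 -0.11  0.92 -0.    1.68]
```

```bash
cat >> h.py <<'E'
def arc(a1,n,over=0.,z=.0275):
    pv=np.array([.572,.0332]); o=bot.get_obs(); p=np.array(o['eef_pos'][:2])-pv
    a=np.degrees(np.arctan2(p[1],p[0])); print('r',np.hypot(*p),'ang',a)
    a=np.radians(a1); plan([*(pv+.1*np.array([np.cos(a),np.sin(a)])),z],a1,n)
E
python3 -m jog '[[[0,0,-0.0025,0,0,0],[0,0,0,0,0,0]]]' 0.025; python3 -m jog '[[[-0.0003,-0.005,0,0,0,-3],[-0.0006,-0.0105,0,0,0,-6],[-0.0006,-0.0105,0,0,0,-6],[-0.0006,-0.0105,0,0,0,-6]]]';python3 -c "
from h import *
st();arc(142,4)"
```

```text
clock: 15.32
eef_pos: [0.5561, 0.1335, 0.0283]
tool_rot: [0.661, 0.75, -0.001, 0.001]
ft_force: [-0.7, -0.0, 1.0]
grip_width: 0.0248
clock: 15.82
eef_pos: [0.5242, 0.1226, 0.0311]
tool_rot: [0.508, 0.861, 0.002, 0.003]
ft_force: [0.2, -0.3, -1.6]
grip_width: 0.0251
t 15.82 p [0.5242 0.1226 0.0311] yawx 118.95 tilt [ 0.0073 -0.0006] F [ 0.2 -0.3 -1.6] w 0.0251 q [ 0.23  0.48 -0.21  0.88 -0.    1.3 ]
r 0.10143295847172588 ang 118.13342256680535
[-0.0023,-0.0102,0.0008,0.07,0.07,-5.76],
[-0.0013,-0.0103,0.0008,0.07,0.07,-5.76],
[-0.0003,-0.0104,0.0009,0.07,0.07,-5.76],
[0.0008,-0.0104,0.0009,0.07,0.07,-5.76]
```

```bash
python3 -m jog '[[[-0.001,-0.0105,0.001,0.1,0.1,-6],[-0.001,-0.0105,0.001,0.1,0.1,-6],[-0.001,-0.0105,0.001,0,0.1,-6],[-0.0005,-0.0105,0.001,0,0,-6],[-0.0005,-0.008,0,0,0,-4]]]';python3 -c "
from h import *
st();arc(165,4)"
```

```text
clock: 16.45
eef_pos: [0.4911, 0.0878, 0.0306]
tool_rot: [0.276, 0.961, 0.004, 0.004]
ft_force: [0.1, 0.4, -0.0]
grip_width: 0.0249
t 16.45 p [0.4911 0.0878 0.0306] yawx 147.99 tilt [0.0095 0.0046] F [ 0.1  0.4 -0. ] w 0.0249 q [ 0.18  0.42 -0.32  0.83  0.    0.73]
r 0.09759740980857554 ang 145.98795121958025
[-0.0005,-0.0082,0.0007,0.12,0.1,-4.25],
[0.0001,-0.0082,0.0007,0.12,0.1,-4.25],
[0.0007,-0.0082,0.0007,0.12,0.1,-4.25],
[0.0013,-0.0081,0.0008,0.12,0.1,-4.25]
```

```bash
python3 -m jog '[[[0.0005,-0.0085,0.001,0.2,0.2,-4.2],[0.0005,-0.0085,0.001,0.2,0.2,-4.2],[0.0005,-0.0085,0,0.1,0,-4.2],[0.0005,-0.0085,0,0,0,-4.2],[0,-0.007,0,0,0,-4]]]';python3 -c "
from h import *
st();arc(185.4,4);snap('wrist','w8')
snap('side','s2',(190,160,290,240),7.5)"
```

```text
clock: 17.08
eef_pos: [0.4756, 0.0511, 0.0322]
tool_rot: [0.091, 0.996, 0.001, 0.004]
ft_force: [-1.2, -0.4, -0.0]
grip_width: 0.025
t 17.07 p [0.4756 0.0511 0.0322] yawx 169.53 tilt [0.0079 0.0021] F [-1.2 -0.4 -0. ] w 0.025 q [ 0.11  0.38 -0.37  0.81  0.    0.29]
r 0.09799335960447586 ang 169.4939362312508
[-0.0004,-0.0069,0.0012,0.03,0.11,-3.97],
[0,-0.0069,0.0012,0.03,0.11,-3.97],
[0.0005,-0.0069,0.0012,0.03,0.11,-3.97],
[0.001,-0.0068,0.0012,0.03,0.11,-3.97]
```

View pics/s2.png

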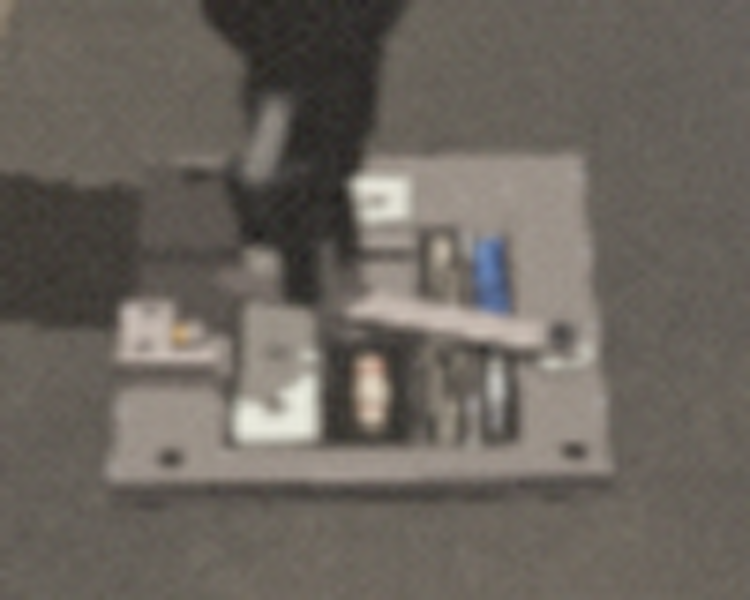

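The bar follows the fingers: pivot at (562,335), bar passing over (350,305), about 16° short of shut. I'll push on slowly.

```bash
python3 -m jog '[[[0,-0.006,0.001,0,0.2,-3.4],[0,-0.006,0.001,0,0.2,-3.4],[0,-0.006,0.001,0,0,-3.4],[0,-0.005,0,0,0,-2.9]]]';python3 -c "
from h import *
st();arc(185.4,2)"
```

```text
clock: 17.68
eef_pos: [0.4754, 0.0299, 0.0309]
tool_rot: [-0.023, 1.0, 0.003, 0.003]
ft_force: [0.9, 8.5, -2.9]
grip_width: 0.0251
t 17.68 p [0.4754 0.0299 0.0309] yawx -177.38 tilt [0.0053 0.0069] F [ 0.9  8.5 -2.9] w 0.0251 q [ 0.06  0.38 -0.37  0.81  0.01  0.01]
r 0.09664292801541308 ang -178.05332729663638
[0.0016,-0.003,0.0017,0.19,0.16,-1.39],
[0.0017,-0.003,0.0017,0.19,0.16,-1.39]
```

```bash
python3 -m jog '[[[0.001,-0.004,0.001,0,0.1,-1.5],[0.001,-0.004,0.0005,0,0.1,-1.5],[0,-0.003,0,0,0,0]]]';python3 -c "
from h import *
st();arc(185.4,2)"
```

```text
clock: 18.05
eef_pos: [0.4758, 0.0249, 0.0307]
tool_rot: [-0.05, 0.999, 0.01, 0.003]
ft_force: [-2.1, 3.3, -1.9]
grip_width: 0.0251
t 18.05 p [0.4758 0.0249 0.0307] yawx -174.28 tilt [0.0049 0.0201] F [-2.1  3.3 -1.9] w 0.0251 q [ 0.04  0.38 -0.37  0.81  0.02 -0.06]
r 0.09655851020066863 ang -175.0479206478333
[0.0017,-0.0004,0.0016,0.56,0.19,0.16],
[0.0017,-0.0004,0.0016,0.56,0.19,0.16]
```

```bash
python3 -m jog '[[[0.001,-0.003,0.0005,0.4,0,0],[0.001,-0.003,0,0.4,0,0],[0,-0.003,0,0.2,0,0]]]';python3 -c "
from h import *
st();arc(188,2)"
```

```text
clock: 18.42
eef_pos: [0.4755, 0.0192, 0.0305]
tool_rot: [-0.05, 0.999, 0.005, 0.005]
ft_force: [-1.0, 13.8, -1.1]
grip_width: 0.0247
t 18.43 p [0.4755 0.0192 0.0305] yawx -174.27 tilt [0.0085 0.0109] F [-1.  13.8 -1.1] w 0.0247 q [ 0.03  0.38 -0.38  0.8   0.01 -0.07]
r 0.09747576150291389 ang -171.76825728179455
[0.0013,0.0001,0.0015,0.28,0.28,-1.13],
[0.0013,0.0002,0.0015,0.28,0.28,-1.13]
```

```bash
python3 -m jog '[[[0,-0.002,0,0.2,0,0],[0,-0.002,0,0,0,0]]]';python3 -c "
from h import *
st()"; python3 -m jog '[[[0,0.001,0,0,0,0],[0,0.004,0,0,0,0],[0,0,0,0,0,0]]]'; python3 -c "
from h import *
st();snap('wrist','w9',s=1.56)"
```

```text
clock: 18.68
eef_pos: [0.4755, 0.0196, 0.0303]
tool_rot: [-0.051, 0.999, 0.008, 0.004]
ft_force: [-1.4, 8.2, 0.0]
grip_width: 0.0253
t 18.68 p [0.4755 0.0196 0.0303] yawx -174.16 tilt [0.0081 0.0173] F [-1.4  8.2  0. ] w 0.0253 q [ 0.03  0.38 -0.38  0.8   0.02 -0.07]
clock: 19.05
eef_pos: [0.4753, 0.0235, 0.0306]
tool_rot: [-0.05, 0.999, 0.007, 0.005]
ft_force: [-0.4, -1.0, -0.7]
grip_width: 0.0253
t 19.05 p [0.4753 0.0235 0.0306] yawx -174.24 tilt [0.009  0.0138] F [-0.4 -1.  -0.7] w 0.0253 q [ 0.04  0.38 -0.38  0.8   0.01 -0.06]
```

View pics/w9.png

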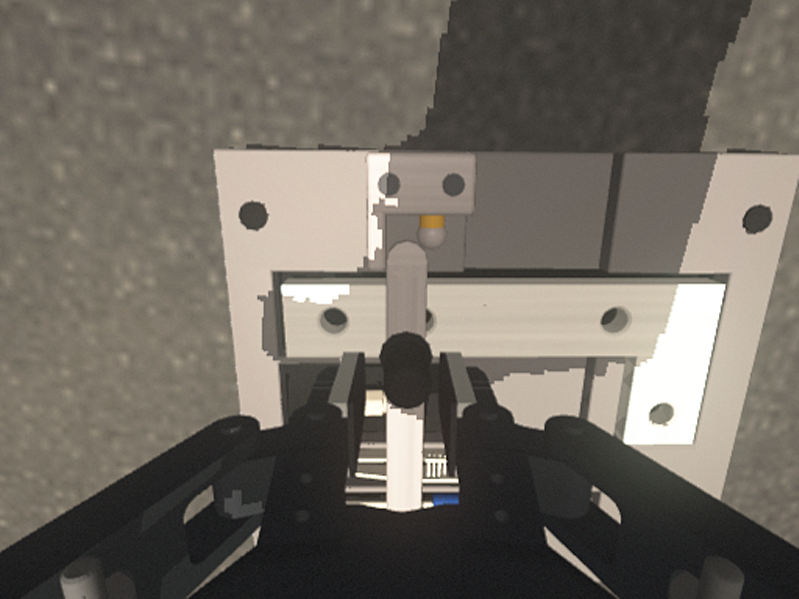

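The bar's nose at (405,250) is past the ball at (432,235), against the catch wall, and the force is nil after backing off. I'll withdraw straight up and verify.

```bash
python3 -m jog '[[[0,0,0,-0.5,0,0],[0,0,-0.01,0,0,0],[0,0,-0.02,0,0,0],[0,0,-0.03,0,0,0],[0,0,-0.03,0,0,0],[0,0,-0.03,0,0,0],[-0.02,0,-0.03,0,0,0],[-0.03,0,0,0,0,0],[-0.03,0,0,0,0,0],[0,0,0,0,0,0],[0,0,0,0,0,0]]]' 0.035; python3 -c "
from h import *
st();snap('wrist','w10',s=1.56)"
```

```text
clock: 20.48
eef_pos: [0.5554, 0.0257, 0.1933]
tool_rot: [-0.049, 0.999, 0.01, 0.007]
ft_force: [0.2, 0.7, 0.0]
grip_width: 0.0349
t 20.48 p [0.5554 0.0257 0.1933] yawx -174.45 tilt [0.0135 0.0214] F [0.2 0.7 0. ] w 0.0349 q [ 0.03  0.36  0.07  1.27  0.02 -0.06]
```

View pics/w10.png

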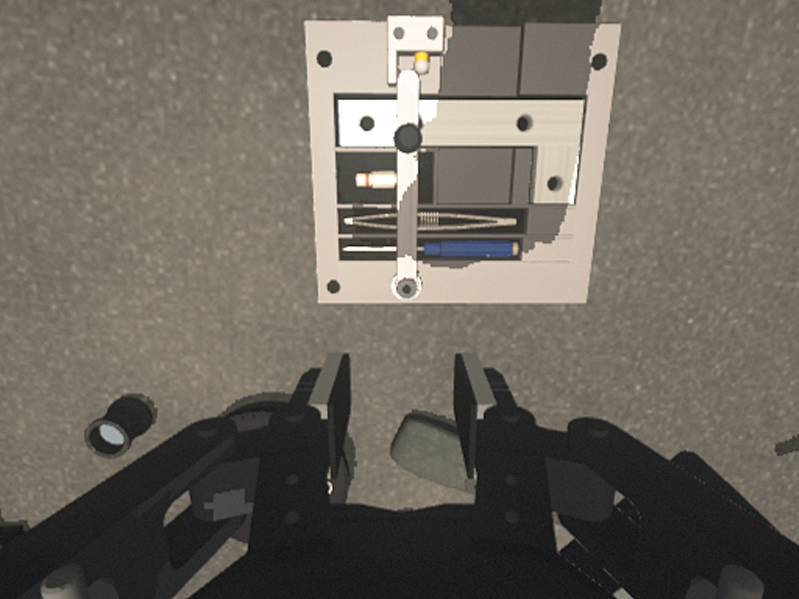

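The bar lies across the bracket with its nose at (409,72) past the ball at (422,62), pivot at (406,288). The tools are undisturbed and the loupe is standing. One numeric check of the bar angle and bracket pose.

```bash
python3 - <<'E'
from h import *
c=load('w10'); px=lambda u,v:((u+.5)/1.5605-.5,(v+.5)/1.5605-.5)
T=[((305,21),(-100,-100,12)),((620,24),(-100,100,12)),((587,303),(85,100,12)),((318,303),(85,-100,12))]
t,r=fit([(c,px(*u),tuple(np.array(l)/1e3)) for u,l in T],[.499,.061,.09]);print(t,r.tolist())
p=back(c,*px(406,288),.022);n=back(c,*px(408.5,72),.022);d=(n-p)[:2]
print('keeper deg',(180-np.degrees(np.arctan2(d[1],d[0])-t[2])+180)%360-180,np.hypot(*d))
B=[((338,100),(-14,-80)),((338,147),(14,-80)),((584,100),(-14,80)),((575,205),(52,80)),((534,205),(52,52))]
for z in(.014,):
    q,r=fit([(c,px(*u),(l[0]/1e3,l[1]/1e3,z)) for u,l in B],[.45,.06,.1]);R=Ro.from_euler('z',-t[2]).as_matrix()[:2,:2]
    print(R@(q[:2]-t[:2]),np.degrees(q[2]-t[2]),r.tolist())
E
```

```text
[0.4987491  0.06164686 0.09405879] [[-1.06, -0.37], [1.25, -0.22], [-0.09, 0.34], [-0.09, 0.78]]
keeper deg 0.2721035372891265 0.1395553588940367
[-0.03998095  0.00042476] 0.3336952097063452 [[0.32, 0.68], [1.44, -0.27], [-0.13, 0.73], [-1.17, -0.83], [-0.56, -0.73]]
```

The keeper is at about 0.3° (shut). The bracket is seated within about 1.5 mm and 0.3°, inside the play.

```bash
python3 -c "
from workcell import bot
print(bot.job_done())"
```

```text
the job is handed in; nothing more can be done
None
```

The bracket is back in its compartment and the keeper bar is shut behind the catch's spring ball. I handed the job in at about 20.5 s on the robot's clock, with the gripper well clear and touching nothing.

- **Bracket:** I lowered it until it touched the floor, with a brief 18 N press at contact, and released it there. In the last wrist picture it measured about 1.5 mm and 0.3° off nominal, within the compartment's play.
- **Keeper:** I swung the bar round with the fingers loosely straddling its knob. The force rose to 8.5 N at the ball, fell to 3 N, then rose to 14 N at the stop. Afterwards the picture put the bar at about 0.3° from shut, with its nose past the ball.
- **Other items:** The tweezers, screwdriver and connector looked undisturbed in that picture, and the loupe was still standing. The mug was out of view, so I did not re-check it. The arm never went near it.
- **Disagreement:** The top camera placed things about 5 mm short in x compared with the wrist camera. I went by the wrist camera.
- **Budget:** I viewed 12 pictures, two past the budget of 10.

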